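# Close a keyed plaster mould and lock it with the click knob

## Task

Set the loose upper half of the plaster mould down on the lower half so that its notches drop over the keys and it lies fully home, then turn the bar knob on the sloping head clockwise until it clicks once, so that the steel bolt stands out over the mould; stop there, for a second click overtightens it. Leave the bowl, cup, brush and wooden rib where they are, and let go of everything.

Things in the scene. Friction and masses are not known exactly. Their poses are not given: they have to be found in the camera images.
- press_stand: Fixed mould stand: steel base plate 156 x 275 x 10 mm with the lower half of a plaster mould on its left (+y) and a grey head, 140 x 120 mm and 112 mm high, on its right (left side at y = -75 mm), whose top slopes down towards the robot at 25 degrees. Origin on the bench under the middle of the lower mould half; x away from the robot, y left, z up.
- seat (a point): Middle of the lower mould half's flat top (72 mm in x, 126 mm in y), 40 mm above the bench; axes as press_stand. The upper half is home when its origin lies here and its axes point as these; else it stays about 10 mm proud. Play is 1.5 mm in x, 2 mm in y.
- wide_key (a point): Middle of the foot of the wide key: a rib with bevelled top on the lower mould half, 28 mm in x, 22 mm in y, 10 mm high, 43 mm left (+y) of the seat.
- narrow_key (a point): Middle of the foot of the narrow key: a rib with bevelled top on the lower mould half, 14 mm in x, 22 mm in y, 10 mm high, 43 mm right (-y) of the seat.
- mould_top: Loose upper mould half, plaster block 60 mm (own x) by 110 mm (own y) by 40 mm high, 0.3 to 0.5 kg, round pour hole in the middle of its top. Origin at the centre of its underside, z up. Below it has a notch 31 mm wide at the +y end and one 17 mm wide at the -y end, 11 mm high and 27 mm long, for the wide and the narrow key. Grip it across its 60 mm width.
- knob_grip (a point): Where to grip the black bar knob on the sloping head: on its axis, 36 mm out from the sloping face, 22 mm above the 60 mm round skirt, 13 mm below the bar's top. Bar 64 mm long (own x), 14 mm thick (own y); own z points out along the axis, 25 degrees from vertical, leaning to the robot. It tightens clockwise seen from outside (negative about own z).
- knob_foot (a point): Where the knob's axis meets the sloping face. Turning takes under 0.1 N m until a spring detent: then at once about 0.4 N m, fading over 0.35 rad, then a push forward over 0.35 rad: the click. Let go before half way, it springs back. Its middle comes 1.3 to 1.9 rad from the start; the bar's direction does not tell where. 0.2 rad after it begins a second, like detent, not to be passed.
- bolt (a joint): How far (m) the spring-loaded steel bolt, 34 mm wide, 12 mm thick, is pushed out to +y over the mould's end by a crank on the knob: 0 at the start and for some way on, 9 mm where the click's resistance begins, 14 mm at its middle, 18 to 23 mm once clicked, over 26.5 mm when overtightened. At 0 it is 5 mm short of the mould. It passes 2.5 mm above a mould half that is home; a proud one blocks it.
- test_bowl_a: small green bowl, 84 mm wide, 39 mm high, bystander; origin at the centre of its foot
- bisque_cup: unglazed clay cup, 71 mm wide, 77 mm high, bystander; origin at the centre of its foot
- brush_big: red-handled brush lying on the bench, 197 mm long, 13 mm high, bystander; origin at its middle, on the bench
- rib_wood: flat oval wooden rib, 68 x 90 x 8 mm, lying on the bench, bystander; origin at its middle, on the bench

How it is judged:
On the way, in this order (a step that is already met when the one before it is completed fails the run):
1. the upper mould half lies home on the keys of the lower half (distance between mould_top and seat below 0.005 m and z of mould_top in the frame of seat below 0.0025 m and angle between the x axis of mould_top and the x axis of press_stand, either way round below 0.08 rad), for 0.3 s.
2. the knob has clicked once: the bolt stands out over the mould (value of joint bolt above 0.016 m), for 0.2 s.
At the end, for the whole second after the job is handed in: the upper half lies home on the lower half (origin within 5 mm of the seat, under 2.5 mm proud, axes within 0.08 rad of the stand's) and at rest; the bolt stands out 16 to 26.5 mm over it, the knob one click on (all of step 1 and value of joint bolt between 0.016 and 0.0265 m and linear speed of mould_top below 0.02 m/s); the robot touches nothing.
It fails at once if the knob is turned past its second click (bolt out more than 26.5 mm) (value of joint bolt above 0.0265 m).
It fails at once if a bystander (bowl, cup, brush, rib) is moved more than 30 mm (distance of any of test_bowl_a, bisque_cup, brush_big, rib_wood from where it was at the start of the episode above 0.03 m).
It also fails if it takes over 72 s, if anything falls off the work surface, if the arm or the gripper's body presses on something with over 40 N, if the wrist force passes 120 N, or if a joint passes its speed limit or range.

## Robot

A 6-joint arm with a two-finger parallel gripper is mounted at the origin on a cart in front of the work surface, level with it; the furniture and walls round the work are solid. World frame = base frame: x ahead of the robot, y to its left, z up, the work surface at z = 0. Lengths are in m, angles in rad, forces in N, time in s.
With the tool pointing down it reaches from about 0.375 to 0.975 m from the base axis. Payload 3.8 kg.
Tool frame: the origin (TCP) lies on the mounting face of the last link; the fingertips stand 173 mm ahead of it and the grasp point (between the pads) lies 155 mm ahead of it; z points along the fingers, y is the direction in which the jaws open and shut (so a half turn about z gives the same grasp; the last joint's range is limited). The gripper opens to 85 mm and grips with 20 to 120 N. Pads are 22 mm wide; open, the fingers measure 114 mm over their backs; the gripper's body (76 mm by 85 mm) begins 54 mm behind the grasp point. The pads swing forward as they close: fully open they stand 13 mm farther back than shut.
Start: joints at [-1.143, 0.264, 1.604, -0, 1.274, -0.037], TCP at [0.303, -0.603, 0.405] pointing down, gripper open.
Joint ranges: [-2.63, 2.63], [-0.94, 2.18], [0.31, 2.57], [-1.31, 4.45], [0, 2.66], [-2.55, 2.55]. Speed limits (rad/s): [2.57, 2.57, 3.14, 3.14, 3.14, 3.14].

## Interface

Orientations are given as a rotation vector (axis times angle).
In Python, from workcell import bot gives the robot as it stands.
- The arm moves only by the shell command python3 -m jog 'ROWS' [FORCE]. ROWS is JSON, a list that holds one entry, the list of rows, each a list of 7 numbers: the closure, from 0 (fully open) to 1 (shut), then the shift along the tool's x, y, z in cm, then the turn, a rotation vector about the tool's x, y, z in rad. A call has 1 to 12 rows; each row is the pose to reach, as a shift and turn from the pose commanded when the call began, along the tool's axes at that moment; what a row does not reach only later rows make up. A row lasts 1/8 s, in which the tool goes at most 62.5 mm and 10.7 degrees, less where a joint would pass 70% of its speed; a pose out of reach is approached as far as the arm can. A call with a gripper value outside its range is refused whole. The fingers move at their own pace and stop on an object; FORCE is the grip in N (left out, the last holds). Time passes only in rows, so rows that repeat a pose let the fingers close. It gives the time, the measured TCP pose, the force and the opening at its end, in the units of the state.
- bot.read_state(): the state, without advancing time (a new reading comes with each control period).
- bot.read_camera(name): name is "scene" or "top" or "wrist"; returns the picture (420x560x3 uint8, red, green, blue); there is no depth.
- bot.camera_model(name): a dict with "intrinsics" (3x3 intrinsics, pixels), "rvec" (rotation vector, rad) and "tvec" (3), from world to camera coordinates, as OpenCV has them. Camera axes: x right, y down, z forward; pixel columns grow to the right and rows downward; lengths in m; the calibration is good to about 2 mm. A picture is of the moment at which its call begins: read the wrist's pose just before it. camera_model takes no time and is no camera call; for the wrist camera it gives the pose at the moment of the call.
- bot.finish_job(): hands the job in, once; it reports no verdict.
The state is a dict: "time": time; "q": joint angles; "joint_vel": joint speeds; "joint_torque": joint torques, N m; "tool_pos": TCP position; "tcp_rot": TCP orientation; "wrist_force": force on the tool from outside, world axes, zero at the start; "torque": the same for the moment, N m; "width": opening from 0.0 (shut) to 1.0 (fully open).
Only numpy, scipy, OpenCV 4.12 (cv2) and the standard library are available. Lean on these libraries where they do the work, as an engineer would, in place of code of your own. Each camera call takes 0.05 s, during which the arm holds its last target.

## Working session

There is one attempt and no reset: what is moved stays moved. The work goes in short steps, Python scripts to look and compute and a shell command to move; the robot and the scene stay as the last step left them, time stands still between calls to the robot, and variables do not carry over. Pictures are saved under pics/ and viewed, and the job is handed in when it is done.

```bash
ls; mkdir -p pics
python3 - <<'E'
from workcell import bot
import cv2
s=bot.read_state();print(s)
for n in("scene","top","wrist"):
    m=bot.camera_model(n);print(n,m)
    cv2.imwrite(f"pics/a_{n}.png",bot.read_camera(n)[:,:,::-1])
E
```

```text
pics
{'time': 0.0, 'q': array([-1.14292484e+00,  2.64779135e-01,  1.60537079e+00,  2.51668830e-05,
        1.27372770e+00, -3.69019191e-02]), 'joint_vel': array([ 2.64117205e-05, -7.11671887e-04,  4.69859126e-04,  3.00837529e-04,
        6.87223354e-04, -7.23930847e-04]), 'joint_torque': array([ 2.24938030e-04, -5.15109730e+01, -3.67316937e+01,  6.54136738e-05,
        1.28082640e-02,  1.45983552e-05]), 'tool_pos': array([ 0.30240705, -0.60308505,  0.40334582]), 'tcp_rot': array([-3.05496196e+00, -7.22982462e-01,  6.59638753e-04]), 'wrist_force': array([0.26950857, 0.58911342, 0.21926976]), 'torque': array([-0.00770208, -0.00765621,  0.05414829]), 'width': 0.9973495205579224}
scene {'intrinsics': array([[409.61889621,   0.        , 281.62174011],
       [  0.        , 409.61889621, 213.1976455 ],
       [  0.        ,   0.        ,   1.        ]]), 'rvec': array([ 0.7992503 , -2.45171102,  1.23472159]), 'tvec': array([0.48765745, 0.21549647, 0.85566222])}
top {'intrinsics': array([[466.00684684,   0.        , 285.04973244],
       [  0.        , 466.00684684, 197.11174963],
       [  0.        ,   0.        ,   1.        ]]), 'rvec': array([ 2.20528917, -2.15472994,  0.11576617]), 'tvec': array([0.1059007 , 0.56641135, 1.08618747])}
wrist {'intrinsics': array([[342.13171206,   0.        , 275.72065857],
       [  0.        , 342.13171206, 215.72675096],
       [  0.        ,   0.        ,   1.        ]]), 'rvec': array([-2.43031444,  1.50169541,  0.24558016]), 'tvec': array([-0.67406809, -0.04050536,  0.37908934])}
```

View pics/a_scene.png

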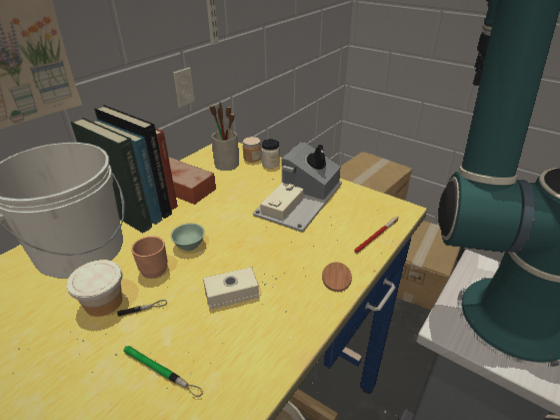

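View pics/a_top.png

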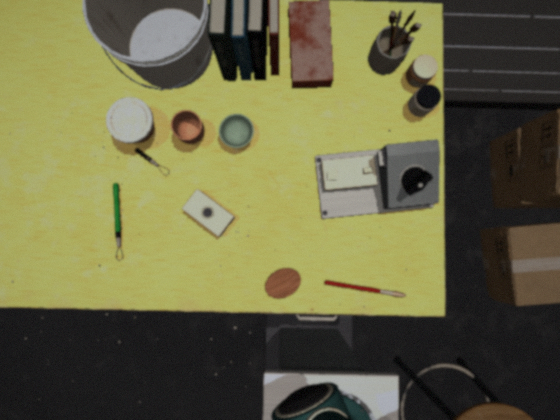

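View pics/a_wrist.png

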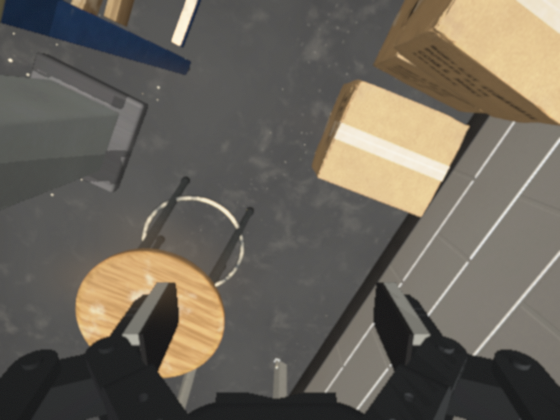

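The top view shows the loose half near (208,213), the lower half near (350,172), the head and knob near (413,178), the bowl at (236,131), and the rib and brush at the front. I'll enlarge these for measuring.

Run:
```python
import cv2
a=cv2.imread("pics/a_top.png")
cv2.imwrite("pics/z1.png",cv2.resize(a[130:225,310:450],None,fx=5.7,fy=5.7,interpolation=cv2.INTER_CUBIC))
cv2.imwrite("pics/z2.png",cv2.resize(a[180:245,170:250],None,fx=8,fy=8,interpolation=cv2.INTER_CUBIC))
b=cv2.imread("pics/a_scene.png")
cv2.imwrite("pics/z3.png",cv2.resize(b[135:235,245:350],None,fx=6,fy=6,interpolation=cv2.INTER_CUBIC))
cv2.imwrite("pics/z4.png",cv2.resize(b[255:315,190:270],None,fx=8,fy=8,interpolation=cv2.INTER_CUBIC))
```

```text
(no output)
```

View pics/z1.png

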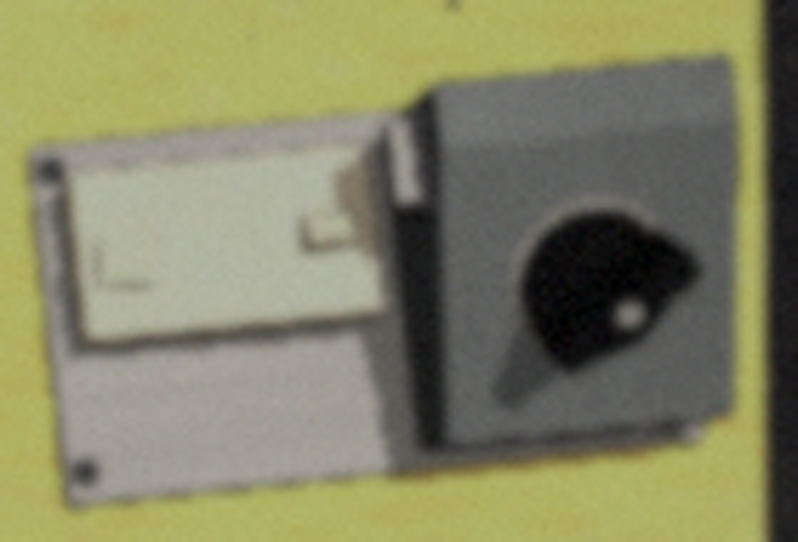

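View pics/z2.png

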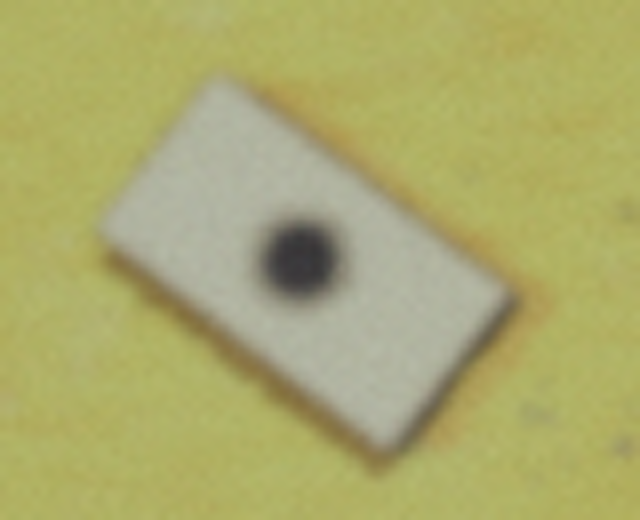

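View pics/z3.png

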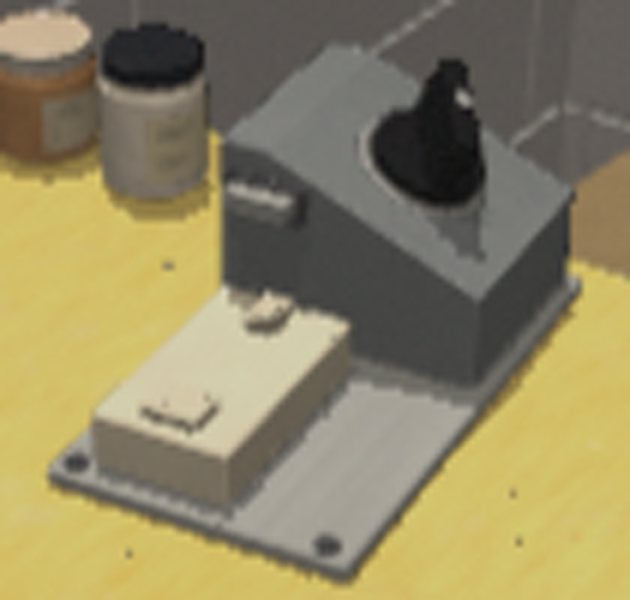

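View pics/z4.png

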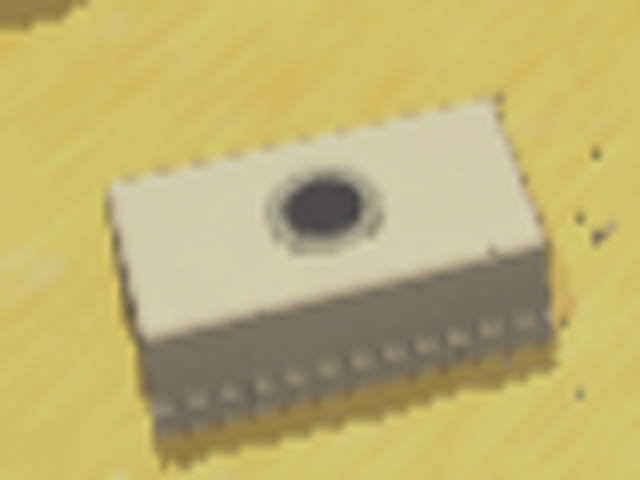

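```bash
cat > h.py <<'E'
import numpy as np, cv2
from scipy.spatial.transform import Rotation as R
from scipy.optimize import least_squares
from workcell import bot
M={n:bot.camera_model(n) for n in("scene","top","wrist")}
def proj(m,P):
    if isinstance(m,str): m=M[m]
    return cv2.projectPoints(np.atleast_2d(np.float64(P)),m["rvec"],m["tvec"],m["intrinsics"],None)[0][:,0]
def back(m,uv,z):
    if isinstance(m,str): m=M[m]
    Rm=R.from_rotvec(m["rvec"]).as_matrix();uv=np.atleast_2d(uv)
    d=np.c_[uv,np.ones(len(uv))]@np.linalg.inv(m["intrinsics"]).T@Rm
    c=-Rm.T@m["tvec"]; return c+d*((z-c[2])/d[:,2])[:,None]
def zo(p,s,o): return (np.array(p,float)+.5)/s-.5+np.array(o)
def pose2(x,L): 
    c,s=np.cos(x[2]),np.sin(x[2]); L=np.atleast_2d(np.float64(L))
    return np.c_[L[:,0]*c-L[:,1]*s+x[0],L[:,0]*s+L[:,1]*c+x[1],L[:,2]]
def fit(obs,x0):  # obs: list (model, uv, local)
    f=lambda x:np.concatenate([(proj(m,pose2(x,L))-uv).ravel() for m,uv,L in obs])
    r=least_squares(f,x0,loss='soft_l1'); return r.x,r.fun.round(1)
def state():
    s=bot.read_state(); return s
E
python3 - <<'E'
from h import *
t=zo([(220,75),(102,230),(385,455),(518,292)],8,(170,180))
P=back("top",t,.04);print(P.round(3),[np.linalg.norm(P[i]-P[(i+1)%4]).round(4) for i in range(4)])
s=zo([(108,185),(148,338),(548,243),(497,98)],8,(190,255))
P=back("scene",s,.04);print(P.round(3),[np.linalg.norm(P[i]-P[(i+1)%4]).round(4) for i in range(4)])
L=np.array([[.036,.063,.04],[-.036,.063,.04],[-.036,-.063,.04]])
t=zo([(70,170),(85,340),(385,310)],5.7,(310,130))
s=zo([(95,415),(232,457),(350,328)],6,(245,135))
print(back("top",t,.04).round(3),back("scene",s,.04).round(3))
x=back("top",t,.04);x0=[(x[0,0]+x[2,0])/2,(x[0,1]+x[2,1])/2,0]
for o in ([("top",t,L)],[("scene",s,L)],[("top",t,L),("scene",s,L)]): print(fit(o,x0))
print(back("top",[[236,131],[187,127]],.04), back("top",[[283,283],[365,289]],.005))
E
```

```text
[[0.577 0.327 0.04 ]
 [0.53  0.359 0.04 ]
 [0.467 0.274 0.04 ]
 [0.515 0.237 0.04 ]] [np.float64(0.0567), np.float64(0.1062), np.float64(0.061), np.float64(0.1088)]
[[0.575 0.329 0.04 ]
 [0.528 0.362 0.04 ]
 [0.465 0.275 0.04 ]
 [0.511 0.241 0.04 ]] [np.float64(0.0581), np.float64(0.1073), np.float64(0.0579), np.float64(0.1093)]
[[ 0.654  0.034  0.04 ]
 [ 0.583  0.026  0.04 ]
 [ 0.599 -0.098  0.04 ]] [[ 0.649  0.037  0.04 ]
 [ 0.579  0.026  0.04 ]
 [ 0.595 -0.091  0.04 ]]
(array([ 0.62664675, -0.03198705,  0.11988237]), array([-0.5, -0.2,  0.1, -0. ,  0.3,  0.2]))
(array([ 0.62333359, -0.02922428,  0.15156898]), array([-0.6,  0.2,  0.1,  0.4,  0.5, -1.1]))
(array([ 0.62587089, -0.03157229,  0.13069554]), array([-0.8,  0.4,  0.1,  0.6,  0.3,  0.2, -1. , -0.8, -0.7, -0.4,  0.5,
       -1.5]))
[[0.71778619 0.23956689 0.04      ]
 [0.72445042 0.35631149 0.04      ]] [[ 0.35960688  0.11900987  0.005     ]
 [ 0.34960531 -0.07740896  0.005     ]]
```

```bash
cat >> h.py <<'E'
def tool(s=None):
    s=s or bot.read_state(); return R.from_rotvec(s["tcp_rot"]),np.array(s["tool_pos"])
def go(Rt,pt):
    Rc,p=tool(); d=Rc.inv().apply(np.array(pt)-p); w=(Rc.inv()*Rt).as_rotvec()
    print("shift cm",(d*100).round(2),"turn",w.round(3),"deg",np.degrees(np.linalg.norm(w)).round(1),"rows~",max(np.linalg.norm(d)/.0625,np.degrees(np.linalg.norm(w))/10.7).round(1))
def ori(z,y):
    z=np.array(z,float);z/=np.linalg.norm(z);y=np.array(y,float);y-=z*(y@z);y/=np.linalg.norm(y)
    return R.from_matrix(np.c_[np.cross(y,z),y,z])
E
python3 - <<'E'
from h import *
Rt,p=tool();print(Rt.as_matrix().round(3))
m=M["wrist"];Rc=R.from_rotvec(m["rvec"]);c=-Rc.inv().apply(m["tvec"])
print("cam in tool",Rt.inv().apply(c-p).round(4));print((Rt.inv()*Rc.inv()).as_matrix().round(3))
E
```

```text
[[ 0.894  0.448 -0.001]
 [ 0.448 -0.894  0.002]
 [ 0.    -0.002 -1.   ]]
cam in tool [ 0.0812 -0.0002  0.0316]
[[-0.001 -0.948 -0.318]
 [ 1.    -0.001  0.001]
 [-0.001 -0.318  0.948]]
```

Run:
```python
from h import *
o=np.array([.577,.816,0]);E=np.array([.5535,.344,.02])
cam=E+.19*o+np.array([0,0,.25])
t=np.radians(19); z=-np.sin(t)*o+np.array([0,0,-np.cos(t)])
Rt=ori(z,[.816,-.577,0]);print(Rt.as_matrix().round(2))
p=cam-Rt.apply([.0812,0,.0316]);print(p,"tip",p+.173*z)
go(R.from_matrix(np.array([[.577,.816,0],[.816,-.577,0],[0,0,-1]]).T@np.eye(3)),p) if 0 else None
go(Rt,p)
```

```text
[[ 0.55  0.82 -0.19]
 [ 0.77 -0.58 -0.27]
 [-0.33  0.   -0.95]]
[0.62473693 0.44474408 0.32630208] tip [0.59223839 0.39878427 0.16272737]
shift cm [ 75.78 -79.21   7.88] turn [-0.083 -0.325 -0.486] deg 33.8 rows~ 17.6
```

```bash
python3 -m jog '[[[0,20,-21,0,0,0,0],[0,45,-47,0,-0.05,-0.2,-0.3],[0,45,-47,0,-0.05,-0.2,-0.3],[0,45,-47,0,-0.05,-0.2,-0.3],[0,45,-47,0,-0.05,-0.2,-0.3],[0,45,-47,0,-0.05,-0.2,-0.3],[0,45,-47,0,-0.05,-0.2,-0.3],[0,45,-47,0,-0.05,-0.2,-0.3],[0,45,-47,0,-0.05,-0.2,-0.3],[0,45,-47,0,-0.05,-0.2,-0.3],[0,45,-47,0,-0.05,-0.2,-0.3],[0,45,-47,0,-0.05,-0.2,-0.3]]]'
python3 - <<'E'
from h import *
o=np.array([.577,.816,0]);t=np.radians(19); z=-np.sin(t)*o+np.array([0,0,-np.cos(t)])
go(ori(z,[.816,-.577,0]),[0.625,.445,.326]);print(state()["q"].round(2))
E
```

```text
time: 1.65
tool_pos: [0.4944, 0.0201, 0.4043]
tcp_rot: [2.813, 1.139, -0.278]
wrist_force: [0.6, -0.6, 0.3]
width: 0.995
shift cm [ 39.68 -21.5   -0.65] turn [-0.031 -0.124 -0.182] deg 12.8 rows~ 7.2
[ 0.04 -0.03  1.94 -0.15  1.38  0.88]
```

```bash
python3 -m jog '[[[0,39.7,-21.5,-0.6,-0.03,-0.12,-0.18],[0,39.7,-21.5,-0.6,-0.03,-0.12,-0.18],[0,39.7,-21.5,-0.6,-0.03,-0.12,-0.18],[0,39.7,-21.5,-0.6,-0.03,-0.12,-0.18],[0,39.7,-21.5,-0.6,-0.03,-0.12,-0.18],[0,39.7,-21.5,-0.6,-0.03,-0.12,-0.18],[0,39.7,-21.5,-0.6,-0.03,-0.12,-0.18],[0,39.7,-21.5,-0.6,-0.03,-0.12,-0.18],[0,39.7,-21.5,-0.6,-0.03,-0.12,-0.18],[0,39.7,-21.5,-0.6,-0.03,-0.12,-0.18]]]'
python3 - <<'E'
from h import *
import pickle
m=bot.camera_model("wrist");im=bot.read_camera("wrist");pickle.dump(m,open("w1.pkl","wb"))
cv2.imwrite("pics/w1.png",im[:,:,::-1]);print(state()["q"].round(2))
print(proj(m,[[.5535,.344,.02],[.522,.3,.04]]))
E
```

```text
time: 2.9
tool_pos: [0.6268, 0.4408, 0.3265]
tcp_rot: [2.634, 1.35, -0.434]
wrist_force: [-0.3, 0.4, 1.3]
width: 1.0
[ 0.61  0.59  1.31 -0.11  1.55  1.25]
[[272.29606235 213.87489969]
 [272.69521014 271.12109164]]
```

View pics/w1.png

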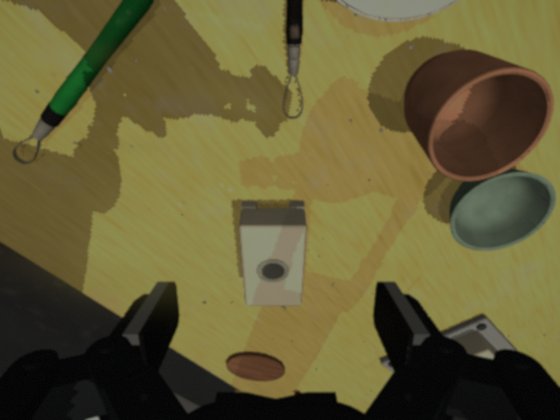

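Run:
```python
import cv2,numpy as np
a=cv2.imread("pics/w1.png")[185:320,220:330]
a=np.clip(a.astype(float)*1.6,0,255).astype('uint8')
cv2.imwrite("pics/w1z.png",cv2.resize(a,None,fx=4.4,fy=4.4,interpolation=cv2.INTER_CUBIC))
```

```text
(no output)
```

View pics/w1z.png

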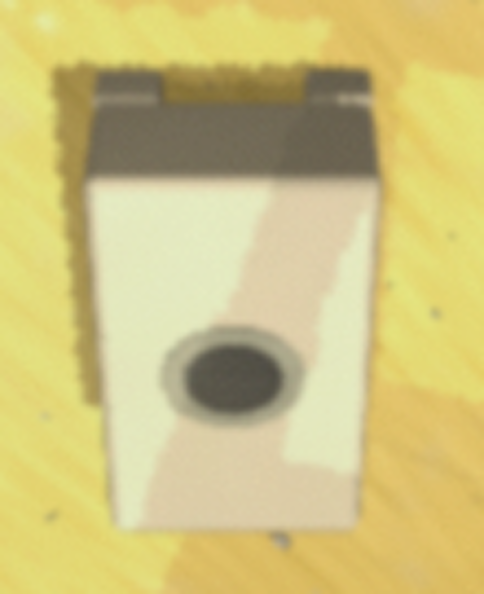

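Run:
```python
from h import *
import pickle
m=pickle.load(open("w1.pkl","rb"))
L=np.array([[-.03,.055,.04],[.03,.055,.04],[.03,-.055,.04],[-.03,-.055,.04]])
w=zo([(88,180),(380,180),(357,528),(116,528)],4.4,(220,185))
Lb=np.array([[-.03,.055,0],[.03,.055,0]]);wb=zo([(96,72),(370,72)],4.4,(220,185))
Lt=L[[1,0,3,2]]
t=zo([(220,75),(102,230),(385,455),(518,292)],8,(170,180))
s=zo([(108,185),(148,338),(548,243),(497,98)],8,(190,255))
x0=[.5215,.3,-.616]
for o in ([(m,w,L),(m,wb,Lb)],[("top",t,Lt)],[("scene",s,Lt)],[(m,w,L),(m,wb,Lb),("top",t,Lt),("scene",s,Lt)]): print(fit(o,x0))
```

```text
(array([ 0.52289496,  0.30084633, -0.62204177]), array([-1.8,  0.4,  1.2,  0.2,  0.8,  1.8, -1. ,  2. , -0.1, -1.3,  0.3,
       -1.5]))
(array([ 0.52234374,  0.29924219, -0.62489905]), array([ 0.1, -0.9, -1. ,  0.1,  0.8,  0.4, -0.1,  0.2]))
(array([ 0.52000123,  0.30155213, -0.62465902]), array([-0.2, -0.3, -0.5,  0.4,  0.8,  0.1,  0. , -0.4]))
(array([ 0.52237509,  0.30048971, -0.62435606]), array([-1.9,  0.9,  1. ,  0.8,  0.5,  2.2, -1.3,  2.3, -0.1, -0.8,  0.1,
       -0.9, -0.4, -0.9, -1.5,  0. ,  0.3,  0.3, -0.6,  0.2, -0.6, -1. ,
       -1. , -0.4,  0.2, -0.7, -0.5, -1.1]))
```

Run:
```python
from h import *
a=-.624;y=[np.cos(a),np.sin(a),0]
go(ori([0,0,-1],y),[.522,.3005,.25]);go(ori([0,0,-1],y),[.522,.3005,.18])
```

```text
shift cm [-14.12  -0.32  12.9 ] turn [0.002 0.327 0.   ] deg 18.7 rows~ 3.1
shift cm [-11.87  -0.33  19.53] turn [0.002 0.327 0.   ] deg 18.7 rows~ 3.7
```

```bash
python3 -m jog '[[[0,-7,-0.2,6.5,0,0.16,0],[0,-14.1,-0.3,12.9,0.002,0.327,0],[0,-14.1,-0.3,12.9,0.002,0.327,0],[0,-14.1,-0.3,12.9,0.002,0.327,0],[0,-14.1,-0.3,12.9,0.002,0.327,0]]]'
python3 - <<'E'
from h import *
import pickle
a=-.624;y=[np.cos(a),np.sin(a),0]
go(ori([0,0,-1],y),[.522,.3005,.18])
m=bot.camera_model("wrist");im=bot.read_camera("wrist");pickle.dump(m,open("w2.pkl","wb"))
for L in [[-.03,.055,.04],[.03,.055,.04]]:
    u=proj(m,pose2([.522,.3005,a],L))[0];cv2.circle(im,(int(u[0]),int(u[1])),4,(255,0,0),1)
cv2.imwrite("pics/w2.png",im[:,:,::-1])
E
```

```text
time: 3.58
tool_pos: [0.5223, 0.3012, 0.2502]
tcp_rot: [-2.795, -1.432, -0.003]
wrist_force: [0.5, -1.2, 0.3]
width: 1.002
shift cm [-0.09  0.02  7.02] turn [ 0.    -0.002  0.   ] deg 0.1 rows~ 1.1
```

View pics/w2.png

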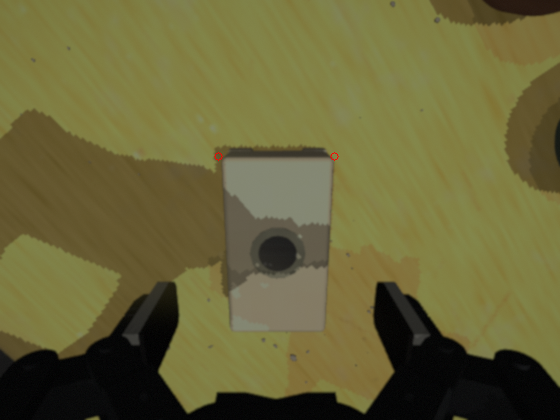

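The prediction matches the block's far edge (row 156), so the gripper is centred. I'll descend and grip.

```bash
python3 -m jog '[[[0,-0.1,0,3.5,0,0,0],[0,-0.1,0,6.9,0,0,0],[0,-0.1,0,6.9,0,0,0],[1,-0.1,0,6.9,0,0,0],[1,-0.1,0,6.9,0,0,0],[1,-0.1,0,6.9,0,0,0],[1,-0.1,0,6.9,0,0,0],[1,-0.1,0,6.9,0,0,0]]]' 70
python3 -m jog '[[[1,0,0,-1,0,0,0],[1,0,0,-4,0,0,0],[1,0,0,-9,0,0,0],[1,0,0,-14,0,0,0],[1,0,0,-14,0,0,0],[1,0,0,-14,0,0,0]]]'
python3 - <<'E'
from h import *
import pickle
m=bot.camera_model("wrist");print(tool()[1],state()["width"]);im=bot.read_camera("wrist");pickle.dump((m,*tool()),open("w3.pkl","wb"))
cv2.imwrite("pics/w3.png",im[:,:,::-1])
E
```

```text
time: 4.62
tool_pos: [0.5232, 0.3026, 0.1827]
tcp_rot: [-2.793, -1.435, -0.009]
wrist_force: [1.5, 0.9, 6.6]
width: 0.688
time: 5.38
tool_pos: [0.5208, 0.3011, 0.319]
tcp_rot: [-2.794, -1.435, 0.004]
wrist_force: [-0.1, 0.4, -4.7]
width: 0.689
[0.52078192 0.30107864 0.31898511] 0.6887725736380134
```

View pics/w3.png

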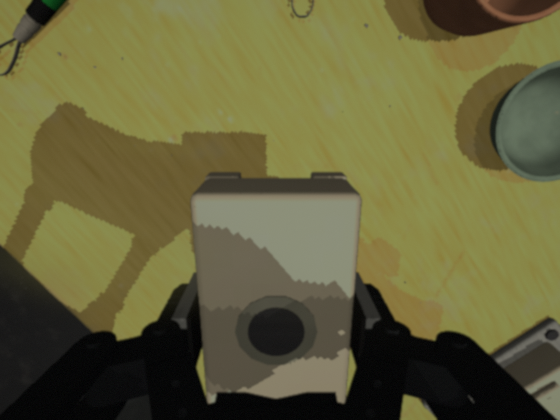

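Run:
```python
import cv2,numpy as np
a=cv2.imread("pics/w3.png")[160:410,175:380]
a=np.clip(a.astype(float)*1.5,0,255).astype('uint8')
cv2.imwrite("pics/w3z.png",cv2.resize(a[:60],None,fx=3.9,fy=3.9,interpolation=cv2.INTER_CUBIC))
cv2.imwrite("pics/w3y.png",cv2.resize(a[120:],None,fx=3.9,fy=3.9,interpolation=cv2.INTER_CUBIC))
```

```text
(no output)
```

View pics/w3z.png

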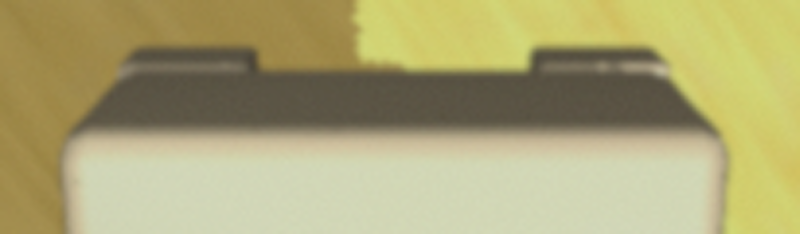

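View pics/w3y.png

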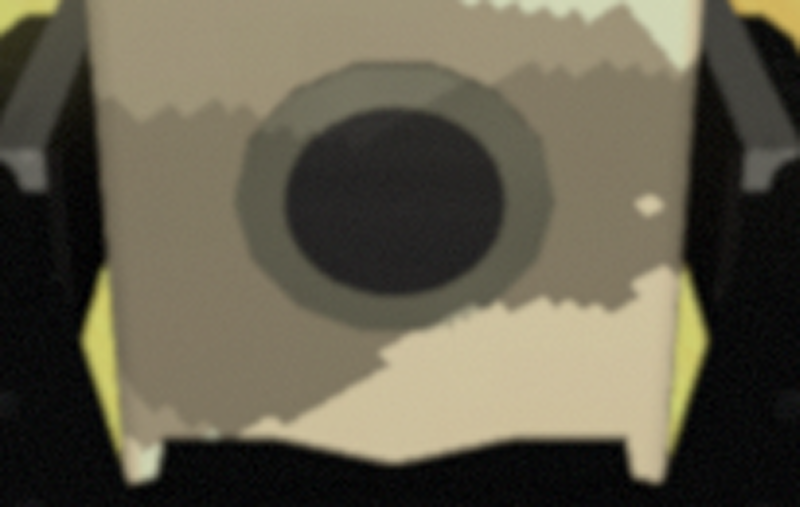

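```bash
cat >> h.py <<'E'
def mould_in_world(m,Rt,p,x):
    # x: tx(tool x), ty, tz of mould origin in tool; yaw err, pitch about tool y ; nominal mould y=tool x, mould x=tool y
    B=R.from_matrix(np.array([[0,1,0],[1,0,0],[0,0,-1.]]))
    Rm=Rt*R.from_euler('y',x[4])*R.from_euler('z',x[3])*B
    return Rm,p+Rt.apply(x[:3])
E
python3 - <<'E'
from h import *
import pickle
m,Rt,p=pickle.load(open("w3.pkl","rb"))
uv=np.r_[zo([(64,128),(724,128),(133,49),(657,49)],3.9,(175,160)),zo([(394,197)],3.9,(175,280))]
L=np.array([[-.03,.055,.04],[.03,.055,.04],[-.029,.055,.0],[.029,.055,.0],[0,0,.04]])
def f(x):
    Rm,o=mould_in_world(m,Rt,p,x); return (proj(m,Rm.apply(L)+o)-uv).ravel()
r=least_squares(f,[0,0,.18,0,0]);print(r.x.round(4),r.fun.round(1))
g=lambda x:f([*x,0]);r=least_squares(g,[0,0,.18,0]);print(r.x.round(4),r.fun.round(1))
E
```

```text
[-3.800e-03 -1.000e-04  1.833e-01  2.100e-03 -2.150e-02] [-2.3  0.2  2.7  0.2  3.3  0.1 -3.9  0.2  0.1 -0.7]
[-3.200e-03 -1.000e-04  1.842e-01  2.100e-03] [-2.4  1.3  2.8  1.3  3.1 -1.  -3.7 -0.9  0.1 -1.4]
```

```bash
cat >> h.py <<'E'
OFF=np.array([-.0033,-.0001,.1835])
def seat_target(S,dy=0,h=0,dx=0):
    a=S[2]; Rt=ori([0,0,-1],[np.cos(a),np.sin(a),0])
    o=pose2(S,[[dx,dy,.04+h]])[0]
    return Rt,o-Rt.apply(OFF)
E
python3 - <<'E'
from h import *
go(*seat_target([.626,-.0315,.125],.03,.05))
E
```

```text
shift cm [-18.4   25.7    4.42] turn [-0.004  0.002 -0.747] deg 42.8 rows~ 5.1
```

```bash
python3 -m jog '[[[1,-4,6,0,0,0,-0.15],[1,-8,11,0,0,0,-0.3],[1,-12,17,0,0,0,-0.45],[1,-16,22,0,0,0,-0.6],[1,-18.4,25.7,2,0,0,-0.747],[1,-18.4,25.7,4.4,-0.004,0.002,-0.747],[1,-18.4,25.7,4.4,-0.004,0.002,-0.747],[1,-18.4,25.7,4.4,-0.004,0.002,-0.747],[1,-18.4,25.7,4.4,-0.004,0.002,-0.747]]]'
python3 - <<'E'
from h import *
import pickle
go(*seat_target([.626,-.0315,.125],.03,.05))
m=bot.camera_model("wrist");im=bot.read_camera("wrist");pickle.dump((m,*tool()),open("w4.pkl","wb"))
cv2.imwrite("pics/w4.png",im[:,:,::-1])
a=np.clip(im[:,:,::-1].astype(float)*1.5,0,255).astype('uint8')
cv2.imwrite("pics/w4z.png",cv2.resize(a[80:230,160:390],None,fx=3.4,fy=3.4,interpolation=cv2.INTER_CUBIC))
E
```

```text
time: 6.55
tool_pos: [0.6235, 0.0034, 0.2764]
tcp_rot: [2.075, 2.356, 0.007]
wrist_force: [-0.0, -0.4, -3.2]
width: 0.689
shift cm [-0.16 -0.18  0.29] turn [ 0.005 -0.001  0.002] deg 0.3 rows~ 0.1
```

View pics/w4.png

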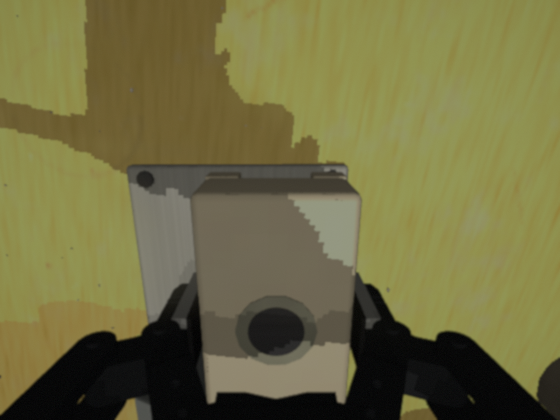

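View pics/w4z.png

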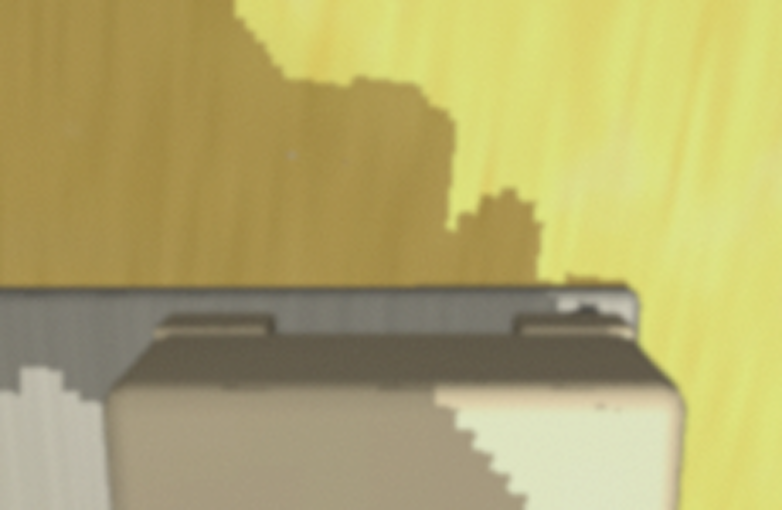

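The camera looks toward −y, so this offset hides the keys. I'll go higher and shift toward −y.

```bash
python3 -m jog '[[[1,0,-0.2,-5,0.005,0,0],[1,-3,-0.2,-5,0.005,0,0],[1,-6.2,-0.2,-5,0.005,0,0],[1,-6.2,-0.2,-5,0.005,0,0],[1,-6.2,-0.2,-5,0.005,0,0]]]'
python3 - <<'E'
from h import *
import pickle
go(*seat_target([.626,-.0315,.125],-.03,.10))
m=bot.camera_model("wrist");im=bot.read_camera("wrist");pickle.dump((m,*tool()),open("w5.pkl","wb"))
cv2.imwrite("pics/w5.png",im[:,:,::-1])
a=np.clip(im[:,:,::-1].astype(float)*1.5,0,255).astype('uint8')
cv2.imwrite("pics/w5z.png",cv2.resize(a[60:200,170:380],None,fx=3.8,fy=3.8,interpolation=cv2.INTER_CUBIC))
E
```

```text
time: 7.22
tool_pos: [0.6288, -0.0589, 0.3261]
tcp_rot: [-2.077, -2.355, -0.001]
wrist_force: [-0.7, -0.6, -3.8]
width: 0.693
shift cm [0.08 0.07 0.26] turn [-0.    -0.002  0.   ] deg 0.1 rows~ 0.0
```

View pics/w5.png

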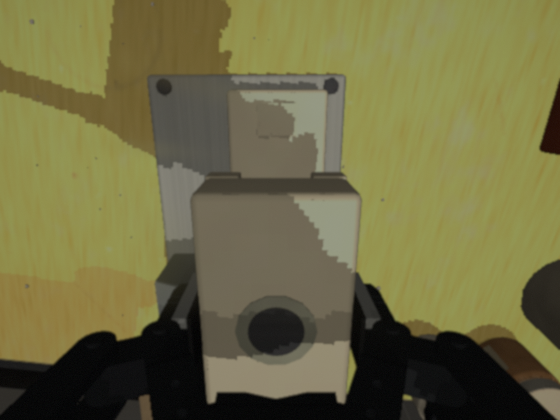

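View pics/w5z.png

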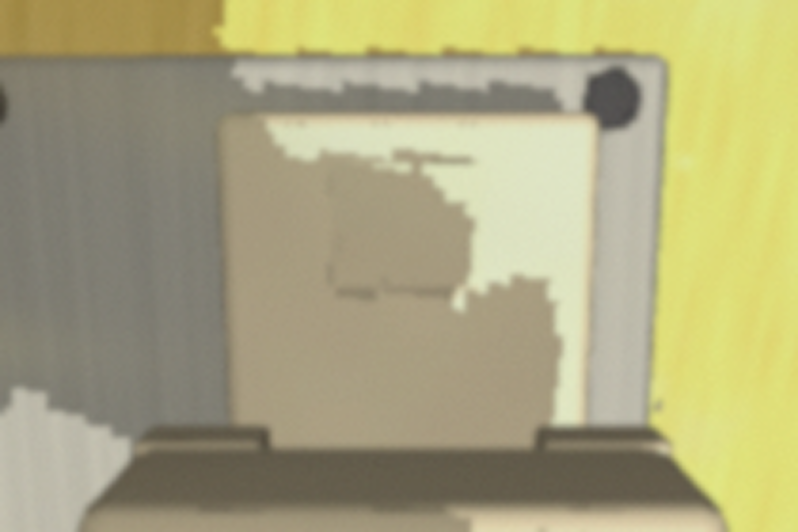

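Run:
```python
from h import *
import pickle
m,Rt,p=pickle.load(open("w5.pkl","rb"))
uv=zo([(220,116),(598,116)],3.8,(170,60));L=np.array([[-.036,.063,.04],[.036,.063,.04]])
sl=zo([(229,380),(589,380)],3.8,(170,60));
def f(x):
    r=(proj(m,pose2(x,L))-uv).ravel()
    for sgn,q in zip((-1,1),sl):
        a,b=proj(m,pose2(x,[[sgn*.036,.063,.04],[sgn*.036,-.02,.04]]))
        t=(q[1]-a[1])/(b[1]-a[1]); r=np.r_[r,a[0]+t*(b[0]-a[0])-q[0]]
    return r
r=least_squares(f,[.626,-.0315,.125]);print(r.x.round(4),r.fun.round(2))
S=r.x
K=[[sx*.014,.043+sy*.011,z] for z in(.04,.05) for sx in(-1,1) for sy in(-1,1)]
k=proj(m,pose2(S,K));print(((k-[170,60]+.5)*3.8-.5).round(0))
# mould bottom edge in picture: corners
Rm,o=mould_in_world(m,Rt,p,[*OFF,0.002,0]);
for q in [[-.03,.055,.04],[.03,.055,.04],[-.029,.055,0],[.029,.055,0]]: print(q,((proj(m,Rm.apply(q)+o)-[170,60]+.5)*3.8-.5).round(0))
go(*seat_target(S,0,.014)); go(*seat_target(S,0,.0))
```

```text
[ 0.6261 -0.0329  0.125 ] [-1.74  0.11  1.79  0.05 -1.05  0.99]
[[336. 289.]
 [334. 168.]
 [482. 289.]
 [484. 168.]
 [333. 294.]
 [331. 168.]
 [485. 294.]
 [488. 168.]]
[-0.03, 0.055, 0.04] [[ 71. 509.]]
[0.03, 0.055, 0.04] [[745. 509.]]
[-0.029, 0.055, 0] [[161. 422.]]
[0.029, 0.055, 0] [[652. 422.]]
shift cm [2.9  0.08 8.84] turn [-0.001 -0.002  0.001] deg 0.1 rows~ 1.5
shift cm [ 2.9   0.08 10.24] turn [-0.001 -0.002  0.001] deg 0.1 rows~ 1.7
```

```bash
python3 -m jog '[[[1,2.9,0.1,0,0,-0.002,0.001],[1,2.9,0.1,4,0,-0.002,0.001],[1,2.9,0.1,8.8,0,-0.002,0.001],[1,2.9,0.1,8.8,0,-0.002,0.001],[1,2.9,0.1,8.8,0,-0.002,0.001],[1,2.9,0.1,8.8,0,-0.002,0.001]]]'
python3 - <<'E'
from h import *
import pickle
go(*seat_target([.6261,-.0329,.125],0,.0))
m=bot.camera_model("wrist");im=bot.read_camera("wrist");pickle.dump((m,*tool()),open("w6.pkl","wb"))
im2=bot.read_camera("scene")
a=np.clip(im[:,:,::-1].astype(float)*1.5,0,255).astype('uint8')
cv2.imwrite("pics/w6.png",cv2.resize(a[130:230,170:380],None,fx=3.8,fy=3.8,interpolation=cv2.INTER_CUBIC))
cv2.imwrite("pics/s6.png",cv2.resize(im2[135:255,225:355,::-1],None,fx=4.5,fy=4.5,interpolation=cv2.INTER_CUBIC))
E
```

```text
time: 8.02
tool_pos: [0.6269, -0.0304, 0.2395]
tcp_rot: [2.078, 2.354, 0.0]
wrist_force: [0.5, -0.4, -3.4]
width: 0.695
shift cm [ 0.09 -0.1   1.6 ] turn [ 0.001  0.001 -0.   ] deg 0.1 rows~ 0.3
```

View pics/w6.png

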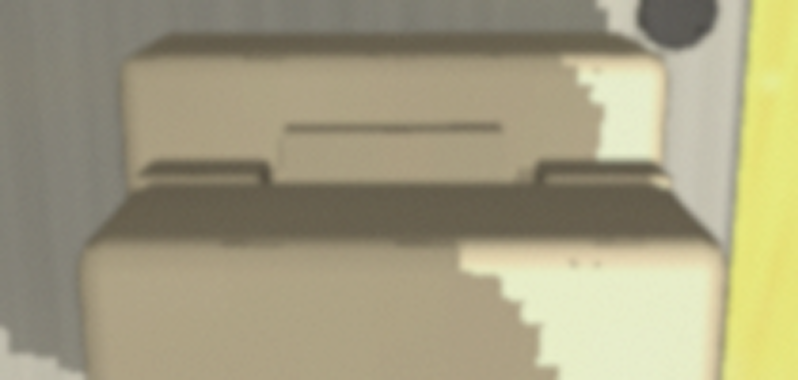

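View pics/s6.png

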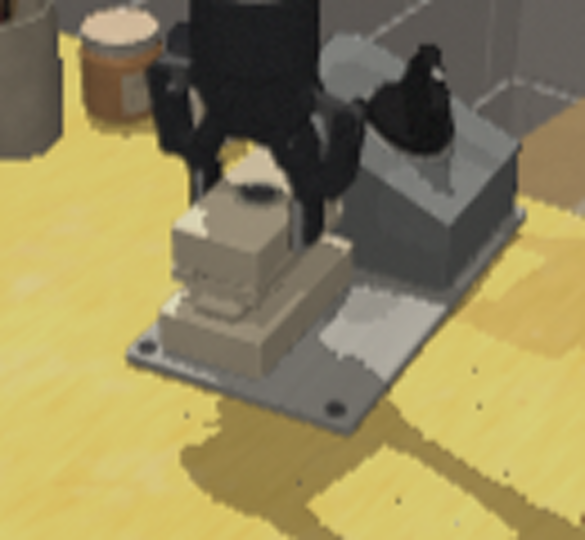

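The key centre (393 px) lies about 10 px left of the notch centre (403 px). That is about 1 mm, and the computed remaining correction agrees. Descending gently with it applied.

```bash
python3 -m jog '[[[1,0.09,-0.1,0,0,0,0],[1,0.09,-0.1,0.3,0,0,0],[1,0.09,-0.1,0.6,0,0,0],[1,0.09,-0.1,0.8,0,0,0],[1,0.09,-0.1,0.9,0,0,0],[1,0.09,-0.1,0.9,0,0,0]]]'
python3 - <<'E'
from h import *
go(*seat_target([.6261,-.0329,.125],0,.0));print(state()["wrist_force"],state()["torque"])
E
```

```text
time: 8.88
tool_pos: [0.6249, -0.0298, 0.2283]
tcp_rot: [-2.079, -2.355, 0.002]
wrist_force: [-0.8, 0.8, -3.1]
width: 0.686
shift cm [0.01 0.09 0.48] turn [-0.002  0.001 -0.001] deg 0.1 rows~ 0.1
[-0.75498409  0.84187171 -3.10677185] [ 0.00836225 -0.00812408  0.0101338 ]
```

```bash
python3 -m jog '[[[1,0,0.04,0.2,0,0,0],[1,0,0.04,0.35,0,0,0],[1,0,0.04,0.45,0,0,0],[1,0,0.04,0.5,0,0,0],[1,0,0.04,0.5,0,0,0]]]'
python3 - <<'E'
from h import *
go(*seat_target([.6261,-.0329,.125],0,.0));print(state()["wrist_force"],state()["torque"])
E
```

```text
time: 9.5
tool_pos: [0.6254, -0.0297, 0.2234]
tcp_rot: [-2.079, -2.355, 0.002]
wrist_force: [-0.1, -0.6, -3.3]
width: 0.687
shift cm [ 0.01  0.04 -0.01] turn [-0.001  0.001 -0.001] deg 0.1 rows~ 0.0
[-0.08019008 -0.55516127 -3.31681407] [-0.01142614  0.02192791 -0.08834497]
```

Near home with no resistance yet. I'll lower until it bears.

```bash
python3 -m jog '[[[1,0,0,0.1,0,0,0],[1,0,0,0.2,0,0,0],[1,0,0,0.2,0,0,0]]]'
python3 - <<'E'
from h import *
go(*seat_target([.6261,-.0329,.125],0,.0));print(state()["wrist_force"],state()["torque"])
m=bot.camera_model("wrist");im=bot.read_camera("wrist")
im2=bot.read_camera("scene")
a=np.clip(im[:,:,::-1].astype(float)*1.5,0,255).astype('uint8')
cv2.imwrite("pics/w7.png",cv2.resize(a[130:230,170:380],None,fx=3.8,fy=3.8,interpolation=cv2.INTER_CUBIC))
cv2.imwrite("pics/s7.png",cv2.resize(im2[165:225,245:315,::-1],None,fx=8,fy=8,interpolation=cv2.INTER_CUBIC))
E
```

```text
time: 9.88
tool_pos: [0.6255, -0.0299, 0.2228]
tcp_rot: [-2.079, -2.355, 0.002]
wrist_force: [-3.7, -1.6, 4.9]
width: 0.69
shift cm [ 0.02  0.03 -0.07] turn [-0.001  0.001 -0.001] deg 0.1 rows~ 0.0
[-3.73123885 -1.64156071  4.89644828] [0.17590797 0.51949237 0.14151292]
```

View pics/w7.png

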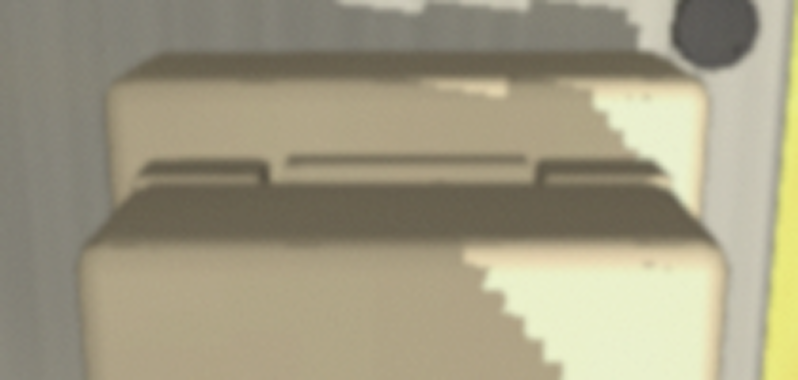

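View pics/s7.png

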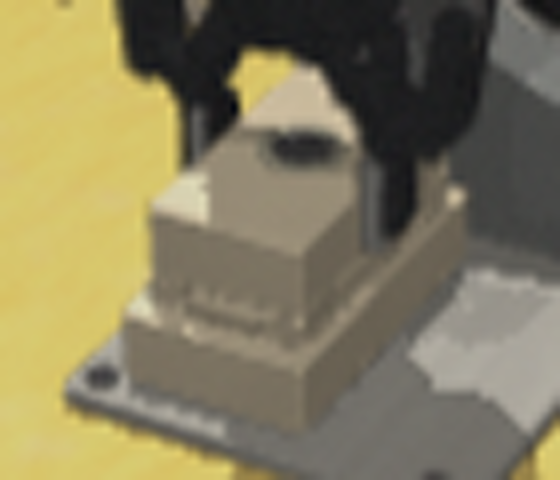

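It bears at the expected height, with the key inside the notch (287–527 within 265–540). Releasing and lifting.

```bash
python3 -m jog '[[[0.15,0,0,-0.1,0,0,0],[0,0,0,-0.1,0,0,0],[0,0,0,-0.1,0,0,0],[0,0,0,-4,0,0,0],[0,0,0,-9,0,0,0],[0,0,0,-14,0,0,0],[0,0,0,-14,0,0,0],[0,0,0,-14,0,0,0]]]'
python3 - <<'E'
from h import *
import pickle
m=bot.camera_model("wrist");im=bot.read_camera("wrist");pickle.dump((m,*tool()),open("w8.pkl","wb"))
cv2.imwrite("pics/w8.png",im[:,:,::-1])
im2=bot.read_camera("scene");im3=bot.read_camera("top")
cv2.imwrite("pics/t8raw.png",im3[:,:,::-1]);cv2.imwrite("pics/s8raw.png",im2[:,:,::-1])
cv2.imwrite("pics/s8.png",cv2.resize(im2[145:235,245:350,::-1],None,fx=6,fy=6,interpolation=cv2.INTER_CUBIC))
E
```

```text
time: 10.98
tool_pos: [0.6253, -0.0296, 0.3612]
tcp_rot: [-2.079, -2.355, 0.002]
wrist_force: [0.1, 0.7, -0.5]
width: 0.998
```

View pics/w8.png

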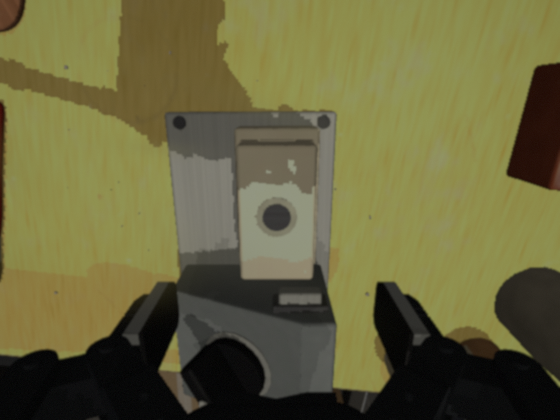

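View pics/s8.png

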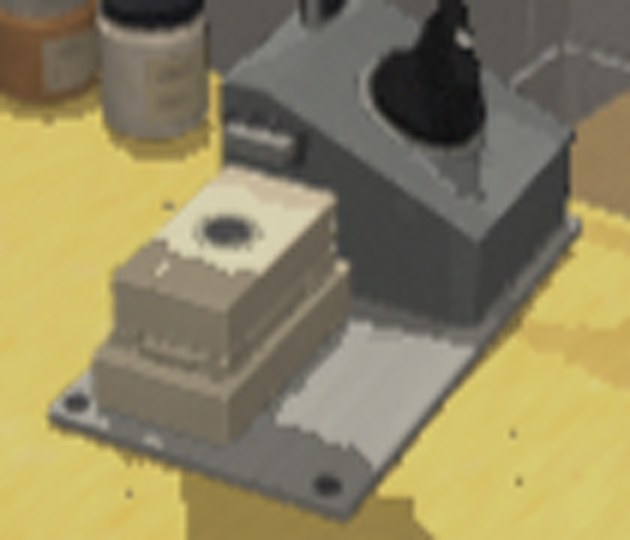

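Run:
```python
from h import *
S=[.6261,-.0329,.125]
for h in (0,.01):
    P=pose2(S,[[-.03,.055,.08+h],[.03,.055,.08+h],[-.03,-.055,.08+h],[-.03,.055,.04+h],[-.036,.063,.04]])
    print(((proj("scene",P)-[245,145]+.5)*6-.5).round(0).tolist())
a=cv2.imread("pics/t8raw.png");P=pose2(S,[[sx*.03,sy*.055,.08] for sx,sy in((1,1),(-1,1),(-1,-1),(1,-1))])
u=proj("top",P);a=cv2.resize(a[130:225,310:450],None,fx=5.7,fy=5.7,interpolation=cv2.INTER_CUBIC)
for q in (u-[310,130]+.5)*5.7-.5: cv2.circle(a,tuple(int(v) for v in q),4,(0,0,255),1)
cv2.imwrite("pics/t8.png",a)
```

```text
[[225.0, 306.0], [107.0, 270.0], [338.0, 191.0], [225.0, 380.0], [228.0, 393.0]]
[[225.0, 287.0], [107.0, 251.0], [339.0, 173.0], [225.0, 362.0], [228.0, 393.0]]
```

View pics/t8.png

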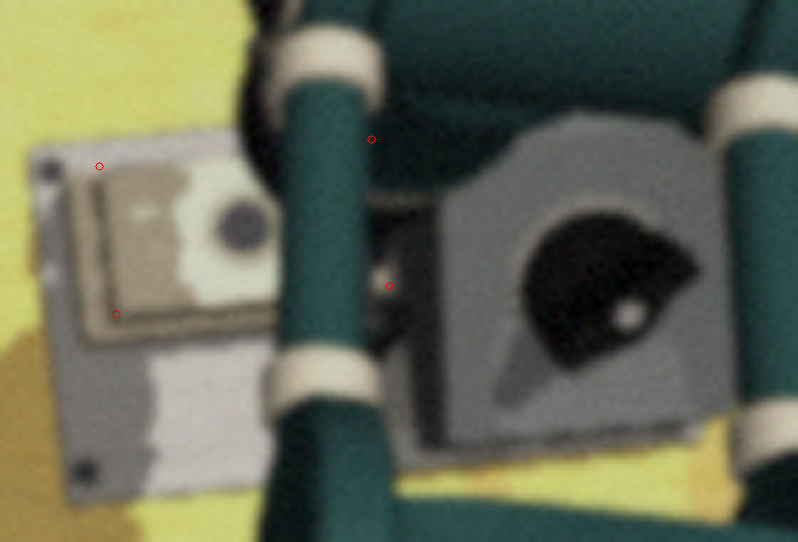

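Run:
```python
from h import *
S=[.6261,-.0329,.125]
a=zo((600,292),5.7,(310,130));b=zo((427,160),6,(245,135))
def f(X): return np.r_[proj("top",X)[0]-a,proj("scene",X)[0]-b]
r=least_squares(f,[.6,-.17,.1]);print(r.x.round(4),r.fun.round(1))
c,s=np.cos(S[2]),np.sin(S[2]);d=r.x[:2]-S[:2];print("stand frame",(c*d[0]+s*d[1]).round(4),(-s*d[0]+c*d[1]).round(4),r.x[2])
print(state()["q"].round(2))
```

```text
[ 0.6027 -0.1716  0.0923] [-0.3 -0.5  0.8  0. ]
stand frame -0.0405 -0.1347 0.09233102353251697
[-0.09  0.2   1.76 -0.    1.18 -0.21]
```

```bash
cat >> h.py <<'E'
S=np.array([.6261,-.0329,.125])
def st(v): return R.from_euler('z',S[2]).apply(v)
N=st([-np.sin(np.radians(25)),0,np.cos(np.radians(25))])
def stw(P): return pose2(S,P)[0]
E
python3 - <<'E'
from h import *
g=stw([-.0515,-.135,.116]);print(g,N)
go(ori(-N,st([1,0,0])),g+N*.27)
E
```

```text
[ 0.59183291 -0.17326743  0.116     ] [-0.41932085 -0.05268982  0.90630779]
shift cm [-13.86 -16.46  -0.08] turn [-0.441 -0.    -0.001] deg 25.3 rows~ 3.4
```

```bash
python3 -m jog '[[[0,-3,-4,-2,-0.1,0,0],[0,-7,-8,-2,-0.2,0,0],[0,-11,-13,-1,-0.3,0,0],[0,-13.9,-16.5,-0.1,-0.44,0,0],[0,-13.9,-16.5,-0.1,-0.44,0,0],[0,-13.9,-16.5,-0.1,-0.44,0,0],[0,-13.9,-16.5,-0.1,-0.44,0,0]]]'
python3 - <<'E'
from h import *
import pickle
m=bot.camera_model("wrist");im=bot.read_camera("wrist");pickle.dump((m,*tool()),open("w9.pkl","wb"))
cv2.imwrite("pics/w9.png",im[:,:,::-1])
a=np.clip(im[:,:,::-1].astype(float)*2,0,255).astype('uint8')
cv2.imwrite("pics/w9z.png",cv2.resize(a[120:340,180:400],None,fx=2.7,fy=2.7,interpolation=cv2.INTER_CUBIC))
print(state()["q"].round(2))
g=stw([-.0515,-.135,.116]);go(ori(-N,st([1,0,0])),g+N*.27)
E
```

```text
time: 12.0
tool_pos: [0.4802, -0.1873, 0.3631]
tcp_rot: [1.86, 2.111, 0.47]
wrist_force: [0.5, -0.9, 0.9]
width: 1.0
[-0.5  -0.12  2.13  0.35  0.81 -0.84]
shift cm [-0.01 -0.26  0.15] turn [0.002 0.    0.002] deg 0.2 rows~ 0.0
```

View pics/w9.png

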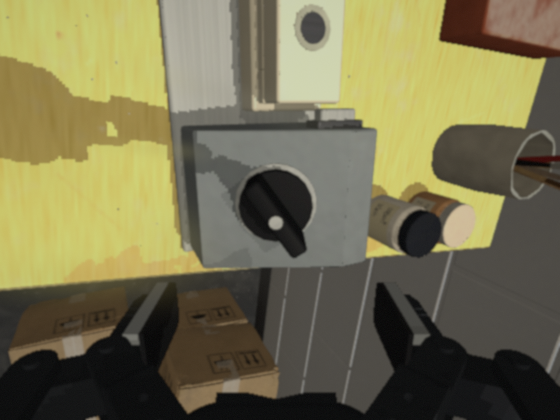

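View pics/w9z.png

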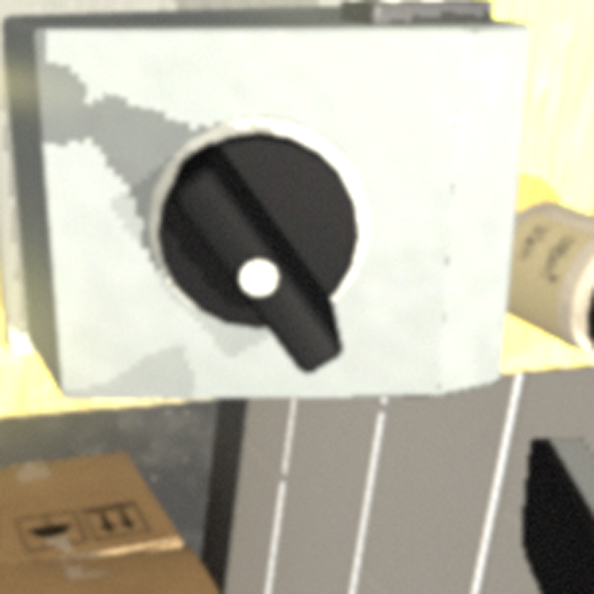

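Run:
```python
from h import *
import pickle
m,Rt,p=pickle.load(open("w9.pkl","rb"))
Z=lambda q:zo(q,2.7,(180,120))
e1=st([np.cos(np.radians(25)),0,np.sin(np.radians(25))]);e2=st([0,1,0])
# skirt rim points at +14mm: left, right, top, bottom-left
rim=np.array([(160,228),(357,228),(258,134),(240,325)])
def circ(F,h): 
    t=np.linspace(0,2*np.pi,72,endpoint=False); return proj(m,F+N*h+.03*(np.outer(np.cos(t),e1)+np.outer(np.sin(t),e2)))
def f(F):
    u=circ(F,.014);r=[u[:,0].min()-Z(rim[0])[0],u[:,0].max()-Z(rim[1])[0],u[:,1].min()-Z(rim[2])[1],u[:,1].max()-Z(rim[3])[1]]
    return np.r_[r,proj(m,F+N*.049)[0]-Z((258,278))]
g=stw([-.0515,-.135,.116]);r=least_squares(f,g-.036*N);F=r.x
print("F",F.round(4),r.fun.round(1));d=R.from_euler('z',-S[2]).apply(F-[S[0],S[1],0]);print("stand",d.round(4))
# with dot left out and plane height unconstrained
r2=least_squares(lambda F:f(F)[:4],g-.036*N);print(r2.x.round(4),r2.fun.round(1),f(r2.x)[4:])
# constrain F on stand y=-.135?
# bar dir
for F in (F,r2.x):
  P0=F+N*.049
  for th in np.radians([-60,-50,-40,-30,-20]):
    d=np.cos(th)*e1+np.sin(th)*e2
    u=proj(m,[P0+.032*d,P0-.032*d]);print(np.degrees(th).round(),((u-[180,120]+.5)*2.7-.5).round(0).tolist())
```

```text
F [ 0.6104 -0.1711  0.081 ] [-0.5  0.3  0.9  0.8  0.2 -1.5]
stand [-0.0328 -0.1352  0.081 ]
[ 0.6112 -0.1708  0.0795] [-0.2  0.2  0.2 -0.2] [ 0.31802021 -2.56340479]
-60.0 [[317.0, 369.0], [196.0, 172.0]]
-50.0 [[334.0, 358.0], [178.0, 184.0]]
-40.0 [[349.0, 345.0], [164.0, 199.0]]
-30.0 [[361.0, 330.0], [152.0, 216.0]]
-20.0 [[370.0, 312.0], [143.0, 235.0]]
-60.0 [[317.0, 366.0], [197.0, 169.0]]
-50.0 [[333.0, 355.0], [179.0, 182.0]]
-40.0 [[348.0, 342.0], [165.0, 196.0]]
-30.0 [[361.0, 326.0], [153.0, 213.0]]
-20.0 [[370.0, 309.0], [145.0, 232.0]]
```

```bash
cat >> h.py <<'E'
F=np.array([.6107,-.171,.0805])
E1=st([np.cos(np.radians(25)),0,np.sin(np.radians(25))]);E2=st([0,1,0])
def knob(th,out): # tool y at angle th (deg) about N from E1
    t=np.radians(th); return ori(-N,np.cos(t)*E1+np.sin(t)*E2),F+N*(.036+.155+out)
E
python3 - <<'E'
from h import *
go(*knob(32,.06));go(*knob(32,.002))
E
```

```text
shift cm [-0.02 -0.05  6.07] turn [ 0.002  0.001 -0.557] deg 31.9 rows~ 3.0
shift cm [-0.02 -0.06 11.87] turn [ 0.002  0.001 -0.557] deg 31.9 rows~ 3.0
```

```bash
python3 -m jog '[[[0,0,0,2,0,0,-0.18],[0,0,0,4,0,0,-0.36],[0,0,0,6,0,0,-0.557],[0,0,0,6,0,0,-0.557],[0,0,0,6,0,0,-0.557],[0,0,0,6,0,0,-0.557]]]'
python3 - <<'E'
from h import *
import pickle
go(*knob(32,.002))
m=bot.camera_model("wrist");im=bot.read_camera("wrist");pickle.dump((m,*tool()),open("w10.pkl","wb"))
im=np.clip(im.astype(float)*2,0,255).astype('uint8')
for s in (1,-1):
    for sy in (1,-1):
        u=proj(m,F+N*.049+s*.032*(np.cos(np.radians(-58))*E1+np.sin(np.radians(-58))*E2)+sy*.007*(np.cos(np.radians(32))*E1+np.sin(np.radians(32))*E2))[0];cv2.circle(im,(int(u[0]),int(u[1])),3,(255,0,0),1)
cv2.imwrite("pics/w10.png",im[:,:,::-1])
E
```

```text
time: 12.8
tool_pos: [0.5048, -0.1849, 0.3096]
tcp_rot: [1.185, 2.483, 0.33]
wrist_force: [-0.5, -0.4, 0.8]
width: 1.0
shift cm [0.07 0.01 5.98] turn [ 0.002  0.003 -0.003] deg 0.3 rows~ 1.0
```

View pics/w10.png

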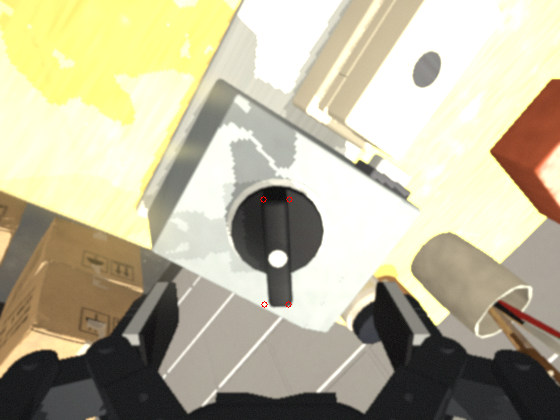

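```bash
python3 -m jog '[[[0,0,0,3,0,0,-0.03],[0,0.1,0,5,0.002,0.003,-0.035],[0,0.1,0,6,0.002,0.003,-0.035],[0,0.1,0,6,0.002,0.003,-0.035],[1,0.1,0,6,0.002,0.003,-0.035],[1,0.1,0,6,0.002,0.003,-0.035],[1,0.1,0,6,0.002,0.003,-0.035],[1,0.1,0,6,0.002,0.003,-0.035],[1,0.1,0,6,0.002,0.003,-0.035],[1,0.1,0,6,0.002,0.003,-0.035]]]' 50
python3 - <<'E'
from h import *
s=state();Rt=tool()[0];print("F tool",Rt.inv().apply(s["wrist_force"]).round(2),"T tool",Rt.inv().apply(s["torque"]).round(3),s["q"].round(2))
go(*knob(34,.002))
E
```

```text
time: 14.1
tool_pos: [0.5301, -0.181, 0.2562]
tcp_rot: [1.139, 2.503, 0.322]
wrist_force: [-2.6, 2.2, 7.9]
width: 0.151
F tool [ 1.41  2.43 -8.14] T tool [-0.34   0.364  0.105] [-0.45  0.09  2.14  0.43  0.58 -1.49]
shift cm [ 0.02 -0.06  0.06] turn [ 0.002  0.002 -0.002] deg 0.2 rows~ 0.0
```

```bash
cat > r.py <<'E'
from h import *
def main():
    s=state();Rt=tool()[0];y=Rt.apply([0,1,0]);th=np.degrees(np.arctan2(y@E2,y@E1))
    print("t",s["time"],"F",Rt.inv().apply(s["wrist_force"]).round(1),"T",Rt.inv().apply(s["torque"]).round(3),"th",th.round(1),"turned",np.radians(34-th).round(3),"q6",s["q"][5].round(2),"w",s["width"])
    go(*knob(th,.003))
main()
E
python3 -m jog '[[[1,0,0,-0.1,0,0,0.1],[1,0,0,-0.1,0,0,0.2],[1,0,0,-0.1,0,0,0.3],[1,0,0,-0.1,0,0,0.3]]]'; python3 r.py
```

```text
time: 14.6
tool_pos: [0.5297, -0.181, 0.2561]
tcp_rot: [1.515, 2.329, 0.399]
wrist_force: [5.3, 1.3, 2.0]
width: 0.157
t 14.6 F [-1.   5.7  0.5] T [-0.72   0.117  0.1  ] th 16.7 turned 0.301 q6 -1.19 w 0.15747256888662398
shift cm [-0.01 -0.03 -0.03] turn [ 0.002  0.001 -0.   ] deg 0.1 rows~ 0.0
```

```bash
python3 -m jog '[[[1,0,0,0,0,0,0.12],[1,0,0,0,0,0,0.24],[1,0,0,0,0,0,0.36],[1,0,0,0,0,0,0.45],[1,0,0,0,0,0,0.45]]]'; python3 r.py
python3 - <<'E'
from h import *
im=bot.read_camera("wrist");cv2.imwrite("pics/w11.png",np.clip(im[:,:,::-1].astype(float)*2,0,255).astype('uint8'))
im=bot.read_camera("scene");cv2.imwrite("pics/s11.png",cv2.resize(im[145:235,245:350,::-1],None,fx=6,fy=6,interpolation=cv2.INTER_CUBIC))
E
```

```text
time: 15.22
tool_pos: [0.5294, -0.1811, 0.256]
tcp_rot: [2.036, 1.973, 0.504]
wrist_force: [3.6, 3.2, 3.5]
width: 0.155
t 15.225 F [ 3.5  4.5 -1.5] T [-0.538  0.438  0.016] th -9.0 turned 0.75 q6 -0.74 w 0.1554924858525255
shift cm [-0.01  0.01 -0.04] turn [ 0.002  0.    -0.   ] deg 0.1 rows~ 0.0
```

View pics/w11.png

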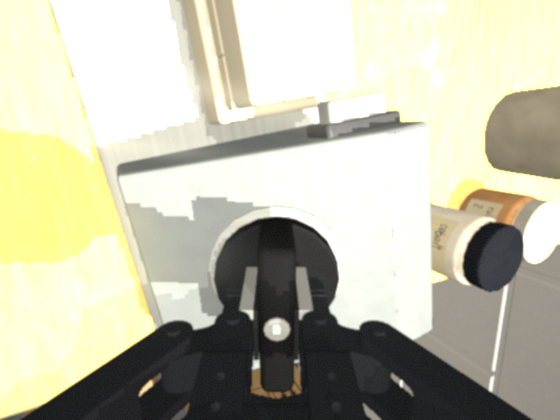

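View pics/s11.png

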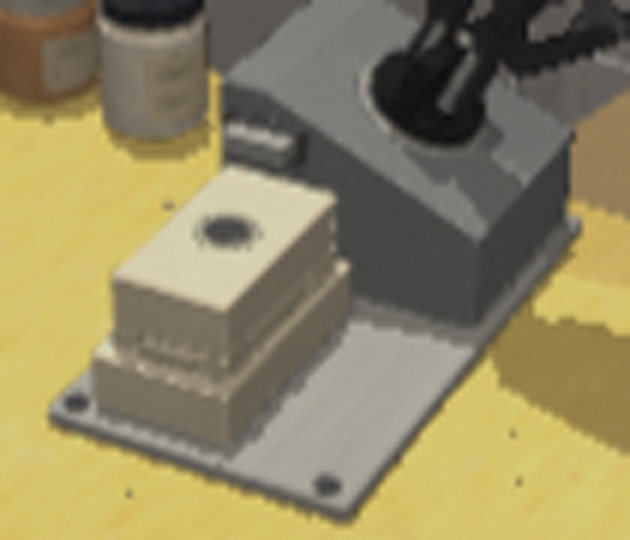

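The bar stays aligned in the jaws, and the bolt is visible near (350,108). I'll go on in small steps and watch the torque.

```bash
for i in 1; do python3 -m jog '[[[1,0,0,0,0,0,0.1],[1,0,0,0,0,0,0.1]]]'>/dev/null; python3 r.py|head -1; python3 -m jog '[[[1,0,0,0,0,0,0.1],[1,0,0,0,0,0,0.1]]]'>/dev/null; python3 r.py|head -1; python3 -m jog '[[[1,0,0,0,0,0,0.1],[1,0,0,0,0,0,0.1]]]' >/dev/null; python3 r.py; done
```

```text
t 15.575 F [ 3.7  5.1 -3. ] T [-0.601  0.665  0.132] th -14.7 turned 0.85 q6 -0.64 w 0.15438627880373906
t 15.825 F [ 5.   4.7 -3.8] T [-0.458  0.729  0.065] th -20.4 turned 0.949 q6 -0.54 w 0.15492086721368722
t 16.075 F [ 5.8  3.4 -4.2] T [-0.331  0.793  0.039] th -26.1 turned 1.049 q6 -0.44 w 0.1581043139719649
shift cm [-0.    0.04 -0.04] turn [ 0.001 -0.     0.   ] deg 0.1 rows~ 0.0
```

```bash
sed -i 's/"w",s\["width"\]/"j6",s["joint_torque"][5].round(3)/' r.py; python3 -m jog '[[[1,0,0,0,0,0,0.08],[1,0,0,0,0,0,0.08]]]'>/dev/null; python3 r.py|head -1; python3 -m jog '[[[1,0,0,0,0,0,0.08],[1,0,0,0,0,0,0.08]]]'>/dev/null; python3 r.py|head -1; python3 -m jog '[[[1,0,0,0,0,0,0.08],[1,0,0,0,0,0,0.08]]]' >/dev/null; python3 r.py
```

```text
t 16.325 F [ 5.8  3.6 -4.7] T [-0.286  0.762  0.044] th -30.7 turned 1.129 q6 -0.36 j6 0.148
t 16.575 F [ 5.9  1.2 -5.1] T [-0.221  0.797  0.012] th -35.3 turned 1.209 q6 -0.28 j6 0.152
t 16.825 F [ 5.8  2.3 -4.1] T [-0.077  0.808  0.018] th -39.9 turned 1.289 q6 -0.2 j6 0.156
shift cm [ 0.01  0.05 -0.04] turn [ 0.    -0.001  0.   ] deg 0.0 rows~ 0.0
```

```bash
python3 -m jog '[[[1,0,0,0,0,0,0.08],[1,0,0,0,0,0,0.08]]]'>/dev/null; python3 r.py|head -1; python3 -m jog '[[[1,0,0,0,0,0,0.08],[1,0,0,0,0,0,0.08]]]'>/dev/null; python3 r.py|head -1; python3 -m jog '[[[1,0,0,0,0,0,0.06],[1,0,0,0,0,0,0.06]]]' >/dev/null; python3 r.py
python3 - <<'E'
from h import *
im=bot.read_camera("wrist");cv2.imwrite("pics/w12.png",np.clip(im[:,:,::-1].astype(float)*2,0,255).astype('uint8'))
E
```

```text
t 17.075 F [ 5.5  1.5 -5. ] T [ 0.017  0.856 -0.02 ] th -44.4 turned 1.369 q6 -0.12 j6 0.194
t 17.325 F [ 5.5  0.7 -4.8] T [ 0.221  0.872 -0.372] th -49.0 turned 1.448 q6 -0.04 j6 0.517
t 17.575 F [ 4.7  0.1 -6.3] T [ 0.313  0.828 -0.308] th -52.4 turned 1.508 q6 0.02 j6 0.425
shift cm [ 0.02  0.06 -0.04] turn [-0.    -0.001 -0.   ] deg 0.0 rows~ 0.0
```

View pics/w12.png

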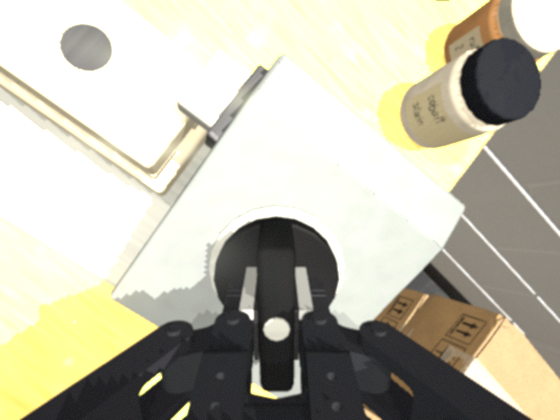

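The detent began near 1.44 rad (torque −0.37 N m), so the middle should be near 1.79 rad and the end near 2.14 rad.

```bash
python3 -m jog '[[[1,0,0,0,0,0,0.08],[1,0,0,0,0,0,0.16],[1,0,0,0,0,0,0.16]]]'>/dev/null; python3 r.py|head -1; python3 -m jog '[[[1,0,0,0,0,0,0.1],[1,0,0,0,0,0,0.1]]]'>/dev/null; python3 r.py|head -1; python3 -m jog '[[[1,0,0,0,0,0,0.08],[1,0,0,0,0,0,0.08]]]' >/dev/null; python3 r.py|head -1;  python3 -m jog '[[[1,0,0,0,0,0,0.08],[1,0,0,0,0,0,0.08]]]' >/dev/null; python3 r.py
```

```text
t 18.0 F [ 6.3 -1.6 -6.1] T [ 0.454  0.621 -0.011] th -61.6 turned 1.669 q6 0.18 j6 0.204
t 18.25 F [ 6.7 -1.7 -6.6] T [0.523 0.577 0.115] th -67.4 turned 1.77 q6 0.28 j6 0.116
t 18.5 F [ 6.1 -2.7 -6. ] T [0.655 0.555 0.208] th -72.0 turned 1.85 q6 0.36 j6 -0.066
t 18.75 F [ 6.4 -3.9 -5.7] T [0.674 0.544 0.385] th -76.6 turned 1.93 q6 0.44 j6 -0.131
shift cm [ 0.06  0.08 -0.04] turn [-0.002 -0.    -0.   ] deg 0.1 rows~ 0.0
```

```bash
python3 -m jog '[[[1,0,0,0,0,0,0.06],[1,0,0,0,0,0,0.06]]]'>/dev/null; python3 r.py|head -1
python3 - <<'E'
from h import *
im=bot.read_camera("wrist");cv2.imwrite("pics/w13.png",np.clip(im[:,:,::-1].astype(float)*2,0,255).astype('uint8'))
im=bot.read_camera("scene");cv2.imwrite("pics/s13.png",cv2.resize(im[145:235,245:350,::-1],None,fx=6,fy=6,interpolation=cv2.INTER_CUBIC))
E
```

```text
t 19.0 F [ 4.8 -4.3 -5.3] T [0.834 0.624 0.238] th -80.0 turned 1.99 q6 0.5 j6 -0.084
```

View pics/w13.png

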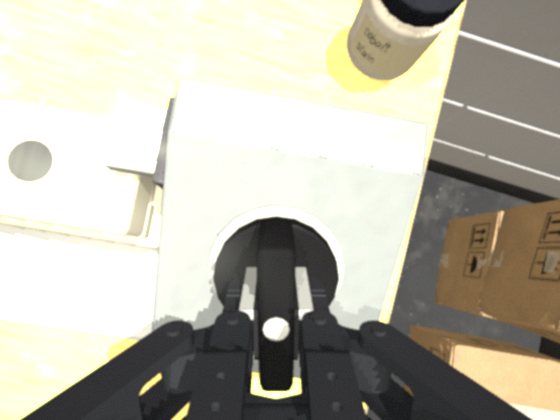

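View pics/s13.png

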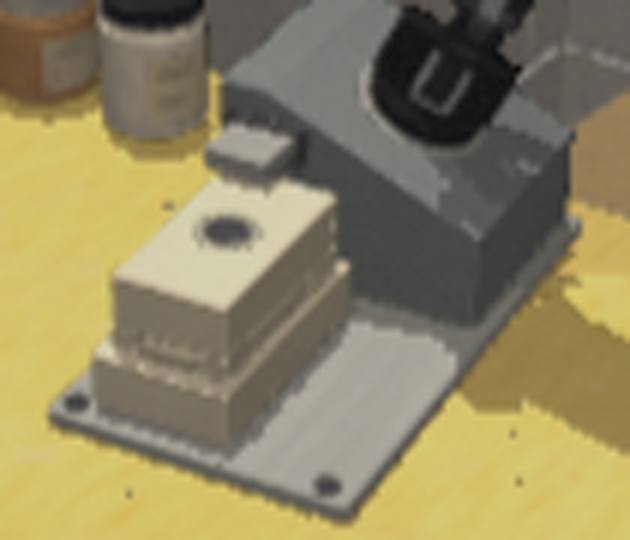

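Run:
```python
from h import *
m=bot.camera_model("wrist")
def tost(P): return R.from_euler('z',-S[2]).apply(P-np.array([S[0],S[1],0]))
for z in (.0945,.0825): print(z,tost(back(m,[[118,97],[109,163],[113,130]],z)).round(4).tolist())
# mould lower-edge check: top end corner
print("mould end corner px",proj(m,[stw([-.03,-.055,.08]),stw([.03,-.055,.08])]).round(0))
b=zo([(207,152),(272,170),(238,162)],6,(245,145));print("scene",tost(back("scene",b,.0825)).round(4).tolist(),tost(back("scene",zo([(215,135),(280,152)],6,(245,145)),.0945)).round(4).tolist())
```

```text
0.0945 [[0.0355, -0.0432, 0.0945], [0.0022, -0.0459, 0.0945], [0.0186, -0.0444, 0.0945]]
0.0825 [[0.0401, -0.0377, 0.0825], [0.0044, -0.0406, 0.0825], [0.022, -0.0389, 0.0825]]
mould end corner px [[125. 234.]
 [148. 123.]]
scene [[0.0396, -0.0531, 0.0825], [0.0044, -0.0534, 0.0825], [0.022, -0.0521, 0.0825]] [[0.0339, -0.051, 0.0945], [-0.0006, -0.0519, 0.0945]]
```

```bash
python3 -m jog '[[[1,0,0,0,0,0,0.05],[1,0,0,0,0,0,0.05]]]'>/dev/null; python3 r.py|head -1; python3 -m jog '[[[1,0,0,0,0,0,0.04],[1,0,0,0,0,0,0.04]]]'>/dev/null; python3 r.py
```

```text
t 19.35 F [ 5.  -5.3 -7.1] T [0.892 0.7   0.051] th -82.8 turned 2.039 q6 0.55 j6 0.102
t 19.6 F [ 5.3 -4.7 -7.1] T [0.976 0.642 0.004] th -85.1 turned 2.079 q6 0.59 j6 0.091
shift cm [ 0.05  0.08 -0.04] turn [-0.002 -0.    -0.   ] deg 0.1 rows~ 0.0
```

The forward push has ended, so the knob has clicked once and is in the free gap. Letting go and backing out along the axis.

```bash
python3 -m jog '[[[0.5,0,0,0,0,0,0],[0,0,0,0,0,0,0],[0,0,0,0,0,0,0],[0,0,0,0,0,0,0],[0,0,0,-3,0,0,0],[0,0,0,-7,0,0,0],[0,0,0,-12,0,0,0],[0,0,0,-12,0,0,0],[0,0,0,-12,0,0,0]]]'
python3 - <<'E'
from h import *
import pickle
m=bot.camera_model("wrist");im=bot.read_camera("wrist");pickle.dump((m,*tool()),open("w14.pkl","wb"))
cv2.imwrite("pics/w14.png",np.clip(im[:,:,::-1].astype(float)*1.6,0,255).astype('uint8'))
im=bot.read_camera("scene");cv2.imwrite("pics/s14.png",cv2.resize(im[145:235,245:350,::-1],None,fx=6,fy=6,interpolation=cv2.INTER_CUBIC))
im=bot.read_camera("top");cv2.imwrite("pics/t14.png",im[:,:,::-1])
E
```

```text
time: 20.72
tool_pos: [0.4781, -0.1874, 0.3634]
tcp_rot: [-3.042, -0.317, -0.676]
wrist_force: [0.1, -0.0, -0.6]
width: 0.999
```

View pics/w14.png

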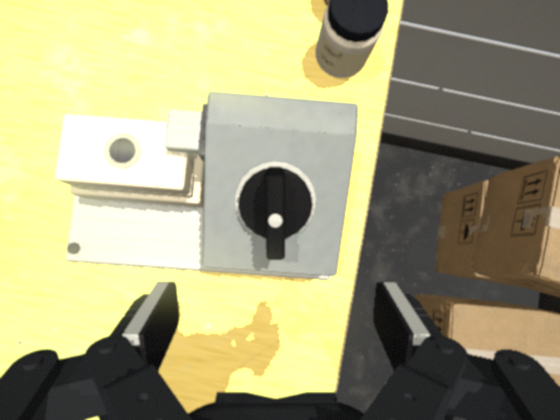

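View pics/s14.png

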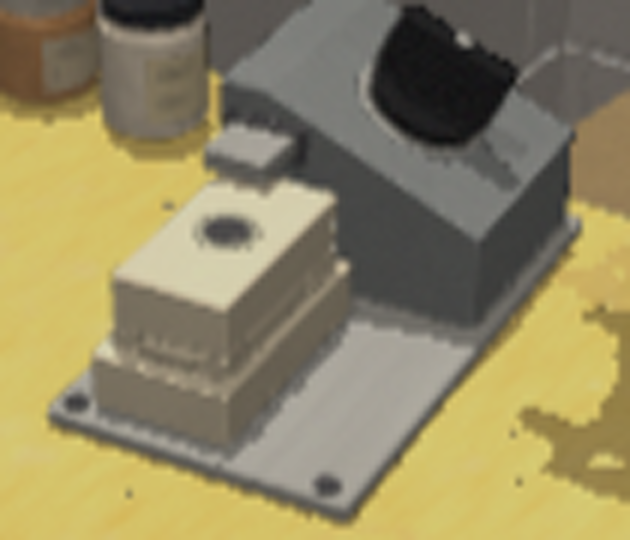

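View pics/t14.png

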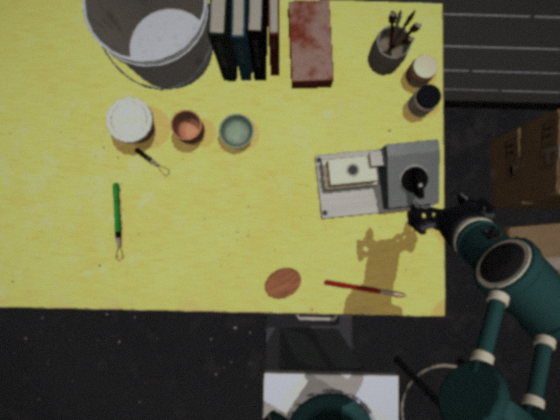

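Run:
```python
from h import *
import pickle
m,_,_=pickle.load(open("w14.pkl","rb"))
tost=lambda P:R.from_euler('z',-S[2]).apply(P-np.array([S[0],S[1],0]))
print(tost(back(m,[[168,112],[166,147]],.0945)).round(4).tolist())
print("mould top corners px",proj(m,[stw([sx*.03,sy*.055,.08]) for sx,sy in((1,1),(-1,1),(-1,-1),(1,-1))]).round(0).tolist())
t=zo((0,0),1,(0,0))
a=cv2.imread("pics/t14.png");cv2.imwrite("pics/t14z.png",cv2.resize(a[130:225,310:450],None,fx=5.7,fy=5.7,interpolation=cv2.INTER_CUBIC))
```

```text
[[0.0307, -0.0403, 0.0945], [0.0009, -0.042, 0.0945]]
mould top corners px [[61.0, 110.0], [51.0, 178.0], [182.0, 189.0], [189.0, 121.0]]
```

View pics/t14z.png

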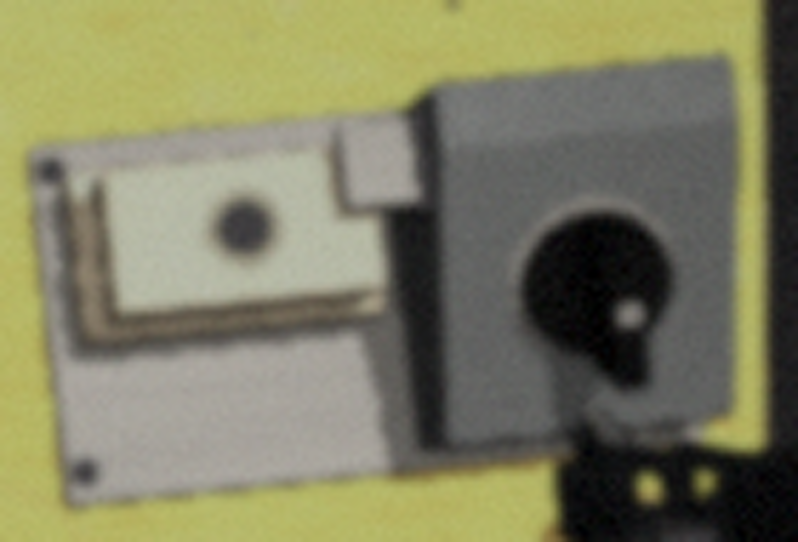

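The bolt measures about 19 mm out in both views (wrist and top). The mould has not moved, the gripper is clear, and the bystanders are where they were. Handing in.

```bash
python3 -c "
from workcell import bot
print(bot.read_state()['wrist_force'],bot.finish_job())"
```

```text
the job is handed in; nothing more can be done
[-0.07540132  0.12359875 -0.48520183] None
```

The upper mould half is seated on the lower half, the knob has been turned through one click, and the job is handed in at about 21 s. `finish_job` gives no verdict, so the checks below are my own measurements.

- **Mould:** I turned the block so its wide notch met the wide key. It slid over the keys without resistance and bore at the expected height. After release, its corners in the scene camera were within about 1 mm of where a fully home block should be; a proud block would have shown about 18 px higher in the enlarged view. The bolt then passed over it freely.
- **Knob:** Resistance jumped to about 0.4 N m at roughly 1.4 rad and reversed near 1.7 rad. The forward push ended by about 2.04 rad. I stopped at 2.08 rad, short of the second detent, and the bar did not spring back when I let go.
- **Bolt:** It stands out about 19 mm in both the wrist and top views, within the 16 to 26.5 mm allowed. An earlier estimate from the scene camera gave only about 8 mm. I put that down to badly picked pixels and did not redo it.
- **Other things:** The bowl, cup, brush and rib look unmoved in the last top picture. The gripper is open and clear, with wrist force near zero.

**Small disagreements:** The wrist camera showed known widths about 3% narrow, evenly on both sides, so I relied on centre lines there. In the last top picture, two of the mould's corners sat up to about 19 px (roughly 7 mm) off prediction. I left it because the scene view and the bolt's clearance both showed the mould home.

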